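# Load two tissue cassettes into a spring magazine

### The job

Load the two tissue cassettes into the sloping spring magazine, the yellow one first and the blue one on top of it: push each one flat down the chute until the two orange sprung lips snap back over it. Finish with both cassettes lying flat in the chute under the closed lips, and leave the bottle, cup and label roll around the work where they are.

Things in the scene. Friction and masses are not known exactly. Their poses are not given: they have to be found in the camera images.
- yellow_cassette_center (a point): Yellow tissue cassette, a flat slotted plastic box 60 (its x) x 34 (its y) x 14 mm (its z), about 25 g, lying flat on the worktop at the start; this point is its centre, 7 mm above its underside
- blue_cassette_center (a point): Blue tissue cassette, a flat slotted plastic box 60 (its x) x 34 (its y) x 14 mm (its z), about 25 g, lying flat on the worktop at the start; this point is its centre, 7 mm above its underside
- chute: Aluminium magazine chute fixed on a grey stand. Origin: centre of the open mouth, in the plane of the lips' undersides, 85 mm above the worktop. z points out of the mouth, 32 degrees from vertical, leaning to the -x side (roughly towards the robot); x runs up the slope along the 63 mm length of the opening, y across its 37 mm width. A cassette goes in along -z, its 60 mm along x either way round.
- chute_rest (a point): Centre of a cassette resting on the ramps of the lips, ready to be pushed: 15 mm out of the mouth. Round it 4 mm thick corner guides stand at the four corners up to 10 mm out, flared on to 19 mm. The middle of both y sides is open over a 49 mm wide gap down the full depth, with nothing beside it, so fingers holding the cassette's 34 mm sides can go in with it.
- chute_upper (a point): Centre of a cassette held under the closed lips, 7 mm inside the mouth. To get there push it 1 to 4 mm deeper so that its top passes under the lips, and let go: the spring raises it against them. Pushing takes about 4 to 10 N along the chute.
- chute_lower (a point): Centre of the lower cassette when two are in, 21 mm inside the mouth; the chute's floor is 41 mm inside the mouth
- lip_near (a joint): Orange sprung lip at the lower end (-x) of the mouth, 20 mm wide, 0 = closed, reaching 4.5 mm into the opening (over the cassette's end), grows in m as it is pushed outward (at most 0.007); flat underside, and a ramp on top that starts about 12 mm above the chute's origin plane, so that a cassette pushed down from above spreads it; about 1 N closed, 250 N/m
- lip_far (a joint): The same lip at the upper end (+x) of the mouth
- follower (a joint): Black spring plate in the chute that carries the cassettes, 0 = at the top, 1 mm below the lips; grows in m as it is pushed down (at most 0.036): about 0.013 with one cassette under the lips, 0.027 with two; 1.5 N at the top, 60 N/m
- brown_bottle: Bystander: brown glass bottle with a white cap, standing, 36 mm wide, 75 mm tall; origin at the centre of its underside
- specimen_cup: Bystander: specimen cup with a dark red lid, standing, 53 mm wide, 59 mm tall; origin at the centre of its underside
- label_roll: Bystander: roll of white labels, lying flat, 56 mm wide, 26 mm tall; origin at the centre of its underside

How it is judged:
By the outcome, as a careful person would: the job done as asked, in the order asked, and still so for the second after the job is handed in, with the robot touching nothing.
It also fails if it takes over 59 s, if anything falls off the work surface, if the arm or the gripper's body presses on something with over 40 N, if the wrist force passes 120 N, or if a joint passes its speed limit or range.

### The arm

A 6-joint arm with a two-finger parallel gripper is mounted at the origin on a cart in front of the work surface, level with it; the furniture and walls round the work are solid. World frame = base frame: x ahead of the robot, y to its left, z up, the work surface at z = 0. Lengths are in mm, angles in rad, forces in N, time in s.
With the tool pointing down it reaches from about 300 to 775 mm from the base axis. Payload 14.6 kg.
Tool frame: the origin (TCP) lies at the very end of the fingers, on their centre line; the grasp point (between the pads) lies 19 mm behind it; z points along the fingers, y is the direction in which the jaws open and shut (so a half turn about z gives the same grasp; the last joint's range is limited). The gripper opens to 94 mm and grips with 3 to 60 N. Pads are 16 mm wide; open, the fingers measure 119 mm over their backs; the gripper's body (75 mm by 177 mm) begins 78 mm behind the grasp point.
Start: joints at [-1.189, 0.3, 1.521, -0, 1.321, -0.067], TCP at [238.628, -495.526, 205.446] pointing down, gripper open.
Joint ranges: [-3.03, 3.03], [-0.79, 2.21], [0.23, 2.52], [-1.04, 4.18], [0, 3.07], [-2.55, 2.55]. Speed limits (rad/s): [2.22, 2.22, 2.57, 3.14, 3.14, 3.14].

### API

Orientations are given as [roll, pitch, yaw] about the fixed x, y, z axes, in that order (R = Rz(yaw) Ry(pitch) Rx(roll)).
In Python, from cell import manip gives the robot as it stands.
- The arm moves only by the shell command python3 -m pendant 'ROWS' [FORCE]. ROWS is JSON, a list of rows, each an object with "claw": the finger opening in m, from 0 to 0.094; "delta_pos": the shift along the tool's x, y, z in m, a list of three; "rotation": the turn, a rotation vector about the tool's x, y, z in rad, a list of three. A call has 1 to 10 rows; each row is the pose to reach, as a shift and turn from the pose measured when the call began, along the tool's axes at that moment; what a row does not reach only later rows make up. A row lasts 1/8 s, in which the tool goes at most 62.5 mm and 10.7 degrees, less where a joint would pass 70% of its speed; a pose out of reach is approached as far as the arm can. A call with a gripper value outside its range is refused whole. The fingers move at their own pace and stop on an object; FORCE is the grip in N (left out, the last holds). Time passes only in rows, so rows that repeat a pose let the fingers close. It gives the time, the measured TCP pose, the force and the opening at its end, in the units of the state.
- manip.read_state(): the state, without advancing time (a new reading comes with each control period).
- manip.camera(name): name is "scene" or "top" or "wrist"; returns the picture (420x560x3 uint8, red, green, blue); there is no depth.
- manip.camera_model(name): a dict with "fx", "fy", "cx", "cy" (pixels), "cam_to_world" (4x4, takes a point from camera to world coordinates); the wrist camera has in their place "T_tool_cam" (4x4, takes a point from camera to tool coordinates, whose origin is the TCP and whose axes are the flange's). Camera axes: x right, y up, looking along -z (the intrinsics and any distortion apply to the point x, -y, -z); pixel columns grow to the right and rows downward; lengths in mm; the calibration is good to about 2 mm. A picture is of the moment at which its call begins: read the wrist's pose just before it. camera_model takes no time and is no camera call.
- manip.sign_off(): hands the job in, once; it reports no verdict.
The state is a dict: "clock": time; "joints": joint angles; "qd": joint speeds; "effort": joint torques, N m; "eef_pos": TCP position; "eef_rot": TCP orientation; "wrist_force": force on the tool from outside, world axes, zero at the start; "moment": the same for the moment, N m; "finger_gap": finger opening in mm.
Only numpy, scipy, OpenCV 4.12 (cv2) and the standard library are available. Lean on these libraries where they do the work, as an engineer would, in place of code of your own. Each camera call takes 0.05 s, during which the arm holds its last target.

## Working session

There is one attempt and no reset: what is moved stays moved. The work goes in short steps, Python scripts to look and compute and a shell command to move; the robot and the scene stay as the last step left them, time stands still between calls to the robot, and variables do not carry over. Pictures are saved under pics/ and viewed, and the job is handed in when it is done.

```bash
ls; mkdir -p pics; python3 - <<'E'
from cell import manip
import cv2
print(manip.read_state())
for n in ("scene","top","wrist"):
    m=manip.camera_model(n); print(n,m)
    cv2.imwrite(f"pics/{n}0.png",manip.camera(n)[:,:,::-1])
E
```

```text
pics
{'clock': 0.0, 'joints': array([-1.18857632e+00,  3.00465471e-01,  1.52160408e+00, -3.69221322e-06,
        1.32067038e+00, -6.65954980e-02]), 'qd': array([-9.77955055e-04,  4.65925542e-04, -2.60602156e-04,  1.48120429e-03,
        5.29677364e-04, -2.92338604e-05]), 'effort': array([ 1.30960820e-03, -5.31807625e+01, -3.52742636e+01,  7.08904839e-02,
        2.43537506e-02, -1.24676853e-04]), 'eef_pos': array([ 238.5439826 , -495.28328946,  204.87968302]), 'eef_rot': array([-3.14044768e+00, -7.27787932e-05,  4.48816382e-01]), 'wrist_force': array([ 0.1376173 , -0.14578183, -0.5182437 ]), 'moment': array([-0.01501631, -0.06474631, -0.04776765]), 'finger_gap': 94.29334386210506}
scene {'fx': 479.7030994283007, 'fy': 479.7030994283007, 'cx': 276.2966609273514, 'cy': 216.17775448730472, 'cam_to_world': array([[-6.49014711e-01,  5.47813571e-01, -5.27901692e-01,
        -4.64967591e+01],
       [-7.60759818e-01, -4.71833336e-01,  4.45665572e-01,
         5.09268646e+02],
       [-4.93996760e-03,  6.90849907e-01,  7.22981329e-01,
         9.24171439e+02],
       [ 0.00000000e+00,  0.000
[... 283 characters left out ...]
-01, -1.21236692e-02,  5.42170693e-04,
        -2.29937744e+00],
       [ 4.06114918e-06,  4.43410805e-02,  9.99016451e-01,
         1.47480400e+03],
       [ 0.00000000e+00,  0.00000000e+00,  0.00000000e+00,
         1.00000000e+00]])}
wrist {'fx': 371.6761222809381, 'fy': 371.6761222809381, 'cx': 276.1532400183087, 'cy': 214.01058288618057, 'T_tool_cam': array([[ 3.04044708e-04,  9.72539847e-01,  2.32736233e-01,
         6.64087614e+01],
       [ 9.99999687e-01, -1.25554517e-04, -7.81734066e-04,
        -1.09926135e+00],
       [-7.31046444e-04,  2.32736398e-01, -9.72539580e-01,
        -1.80513334e+02],
       [ 0.00000000e+00,  0.00000000e+00,  0.00000000e+00,
         1.00000000e+00]])}
```

View pics/scene0.png

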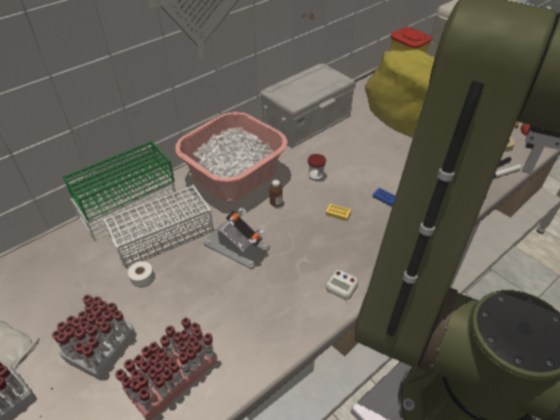

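View pics/top0.png

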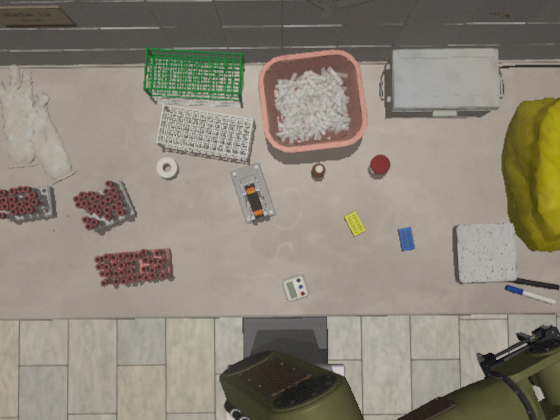

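View pics/wrist0.png

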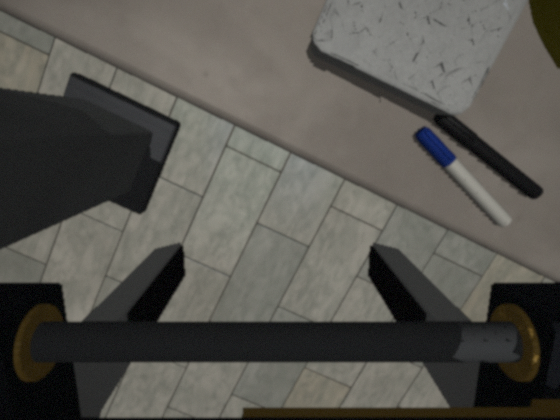

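The top view shows the yellow cassette at about (355,223), blue at (406,238), the chute with orange lips at (253,200), the bottle at (318,171), the cup at (380,165) and the roll at (167,168). The arm doesn't block any of them.

```bash
cat > h.py <<'E'
import numpy as np, cv2
from scipy.spatial.transform import Rotation as Ro
from cell import manip
def cam(name,st=None):
    m=manip.camera_model(name)
    if name=="wrist":
        T=np.eye(4);T[:3,:3]=Ro.from_euler('xyz',st['eef_rot']).as_matrix();T[:3,3]=st['eef_pos']
        C=T@m['T_tool_cam']
    else: C=m['cam_to_world']
    return m,C
def ray(mc,u,v):
    m,C=mc
    d=np.array([(u-m['cx'])/m['fx'],-(v-m['cy'])/m['fy'],-1.0])
    d=C[:3,:3]@d
    return C[:3,3],d/np.linalg.norm(d)
def onplane(mc,u,v,z):
    o,d=ray(mc,u,v); return o+d*(z-o[2])/d[2]
def tri(rays):
    A=np.zeros((3,3));b=np.zeros(3)
    for o,d in rays:
        P=np.eye(3)-np.outer(d,d);A+=P;b+=P@o
    x=np.linalg.solve(A,b)
    return x,[np.linalg.norm((np.eye(3)-np.outer(d,d))@(x-o)) for o,d in rays]
def proj(mc,p):
    m,C=mc
    q=C[:3,:3].T@(np.asarray(p)-C[:3,3])
    return np.array([m['cx']+m['fx']*q[0]/-q[2], m['cy']-m['fy']*q[1]/-q[2]])
R={'yellow':((22,120,110),(34,255,255)),'blue':((105,130,60),(125,255,255)),'orange':((4,150,110),(16,255,255)),'red':((172,110,50),(180,255,255))}
def blobs(img,col,amin=15):
    h=cv2.cvtColor(img,cv2.COLOR_RGB2HSV)
    k=cv2.inRange(h,*R[col])
    cs,_=cv2.findContours(k,cv2.RETR_EXTERNAL,cv2.CHAIN_APPROX_NONE)
    return sorted([c for c in cs if cv2.contourArea(c)>amin],key=cv2.contourArea,reverse=True)
def rgb(p): return cv2.imread(p)[:,:,::-1].copy()
E
python3 - <<'E'
from h import *
np.set_printoptions(precision=1,suppress=True)
for n in("top","scene"):
    im=rgb(f"pics/{n}0.png");mc=cam(n)
    for c in('yellow','blue','orange'):
        for b in blobs(im,c)[:4]:
            r=cv2.minAreaRect(b);
            print(n,c,cv2.contourArea(b),r, onplane(mc,*r[0],14))
            if c!='orange' and cv2.contourArea(b)<800: print(np.array([onplane(mc,*p,14)[:2] for p in cv2.boxPoints(r)]).tolist())
im=rgb("pics/top0.png")
cv2.imwrite("pics/topc.png",cv2.resize(im[140:260,210:430],None,fx=3.6,fy=3.6,interpolation=cv2.INTER_CUBIC)[:,:,::-1])
im=rgb("pics/scene0.png")
cv2.imwrite("pics/scenec.png",cv2.resize(im[140:280,190:410],None,fx=3.6,fy=3.6,interpolation=cv2.INTER_CUBIC)[:,:,::-1])
E
```

```text
top yellow 2398.0 ((547.5, 168.0), (134.0, 23.0), 90.0) [ 672.8 -718.3   14. ]
top yellow 518.0 ((529.34814453125, 116.17024230957031), (26.849687576293945, 54.16421127319336), 27.699472427368164) [ 814.8 -673.7   14. ]
[[767.0796631563566, -605.7328379044637], [897.8510324975048, -678.3020717225376], [862.7168143170136, -741.8915123798181], [732.2183729234283, -669.145925721918]]
top yellow 293.5 ((539.6289672851562, 234.99046325683594), (43.72084045410156, 19.22254180908203), 40.76360321044922) [ 491.9 -691.    14. ]
[[511.48989934033364, -630.1253081999341], [550.3118005171588, -665.1862205592894], [472.3949158060752, -751.7768050454856], [433.7559003095154, -716.6946877066249]]
top yellow 244.5 ((354.2000427246094, 223.40000915527344), (21.466251373291016, 12.521980285644531), 63.43495178222656) [ 529.2 -192.5   14. ]
[[547.8507874104806, -164.81968538255055], [562.5940500098168, -195.2776381300735], [510.53355697457164, -220.19340331457565], [495.83723840892605, -189.77183005031185]]
top blue 225.5 ((406.12799072265625, 238.70401000976562), (21.28736686706543, 11.98532485961914)
[... 1672 characters left out ...]
32) [ 708.2 -703.9   14. ]
[[723.7643211300358, -666.9934584173345], [723.3885472549026, -761.9283578652405], [692.4609410463449, -741.2624323310995], [693.6173221600471, -648.3015965226225]]
scene blue 125.0 ((384.3000183105469, 195.89999389648438), (20.124608993530273, 7.602630138397217), 26.56505012512207) [ 483.9 -324.9   14. ]
[[505.8436329437993, -306.1165303159643], [517.9454568324086, -333.8468126430225], [462.04307208742904, -343.6667958658422], [450.9387781361917, -316.31697901900003]]
scene orange 17.0 ((235.00001525878906, 215.50001525878906), (4.949747085571289, 4.949747085571289), 45.0) [690.8  28.9  14. ]
scene orange 15.5 ((255.0, 235.0), (4.0, 6.0), 90.0) [603.1  31.8  14. ]
```

View pics/topc.png

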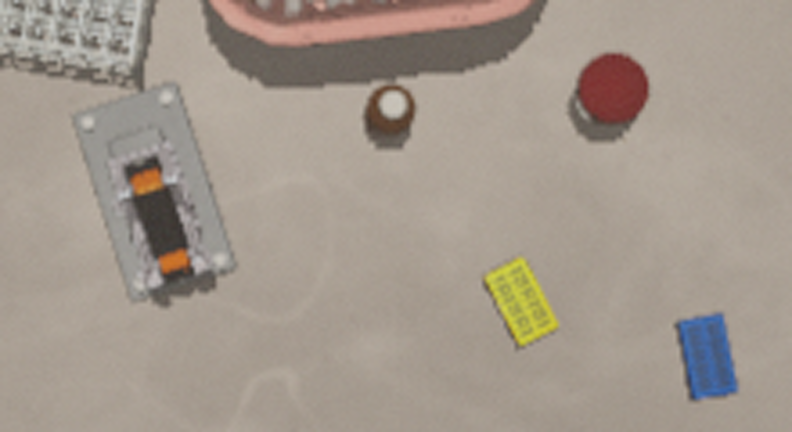

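View pics/scenec.png

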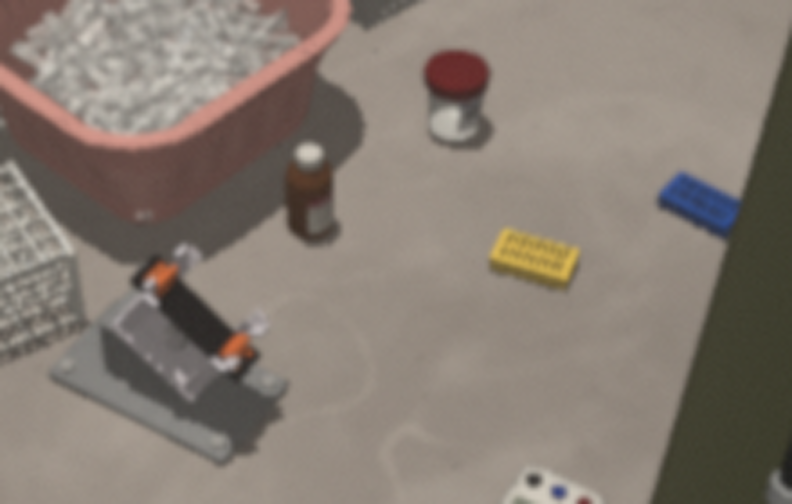

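```bash
python3 - <<'E'
from h import *
np.set_printoptions(precision=1,suppress=True)
t,s=cam("top"),cam("scene")
def cen(n):
    im=rgb(f"pics/{n}0.png");o=[]
    for b in blobs(im,'orange',8):
        M=cv2.moments(b);u,v=M['m10']/M['m00'],M['m01']/M['m00']
        if 220<u<270 and 180<v<245:o.append((u,v))
    return sorted(o,key=lambda p:p[1])
a,b=cen("top"),cen("scene");print(a,b)
P=[]
for p,q in zip(a,b):
    x,e=tri([ray(t,*p),ray(s,*q)]);print(x,e);P.append(x)
d=P[0]-P[1];print(np.linalg.norm(d),np.degrees(np.arctan2(d[1],d[0])),np.degrees(np.arcsin(d[2]/np.linalg.norm(d))),(P[0]+P[1])/2)
# table bystanders
print('bottle cap',onplane(t,318.8,169,75),'cup',onplane(t,380,164.5,59),'roll',onplane(t,167,168,26))
for n,p in (('scene',(384.3,195.9)),('scene',(338,211.1))): pass
st=manip.read_state();Rm=Ro.from_euler('xyz',st['eef_rot']).as_matrix();print(Rm)
E
```

```text
[(250.38709677419354, 189.9516129032258), (258.0424242424242, 211.9030303030303)] [(234.91176470588235, 215.81372549019605), (254.9569892473118, 235.39784946236557)]
[614.2  80.  108.4] [np.float64(0.7104196286048269), np.float64(0.7104196286048575)]
[560.5  63.4  72.5] [np.float64(0.06966601564106423), np.float64(0.06966601564112126)]
66.66073077472362 17.192186147856802 32.58404675854329 [587.4  71.7  90.4]
bottle cap [669.9 -95.3  75. ] cup [ 681.8 -257.1   59. ] roll [683.7 308.8  26. ]
[[ 0.9  0.4 -0. ]
 [ 0.4 -0.9  0. ]
 [ 0.  -0.  -1. ]]
```

```bash
cat >> h.py <<'E'
def tgt(pos=None,axes=None,st=None):
    """delta (m) and rotvec in tool axes to reach pos with R=axes(3x3)"""
    st=st or manip.read_state();Rm=Ro.from_euler('xyz',st['eef_rot']).as_matrix()
    d=Rm.T@(np.array(pos)-st['eef_pos'])/1000
    r=Ro.from_matrix(Rm.T@axes).as_rotvec() if axes is not None else np.zeros(3)
    print('dpos',np.round(d,4),'rot',np.round(r,4),'deg',np.degrees(np.linalg.norm(r)).round(1))
def down(yaw): return Ro.from_euler('xyz',[np.pi,0,np.radians(yaw)]).as_matrix()
def chuteR(yaw,tilt=32.):
    cy,sy=np.cos(np.radians(yaw)),np.sin(np.radians(yaw));c,s=np.cos(np.radians(tilt)),np.sin(np.radians(tilt))
    z=np.array([-s*cy,-s*sy,c]);x=np.array([c*cy,c*sy,s]);y=np.cross(z,x);return np.c_[x,y,z]
def toolchute(yaw,tilt=32.):
    C=chuteR(yaw,tilt);return np.c_[C[:,0],-C[:,1],-C[:,2]]
E
python3 - <<'E'
from h import *
tgt([529,-192,110],down(25.6))
E
```

```text
dpos [ 0.3933 -0.1472  0.0952] rot [-0.0009 -0.      0.002 ] deg 0.1
```

```bash
python3 -m pendant '[{"claw":0.06,"delta_pos":[0.05,-0.019,0.01],"rotation":[0,0,0]},{"claw":0.06,"delta_pos":[0.1,-0.038,0.024],"rotation":[0,0,0]},{"claw":0.06,"delta_pos":[0.15,-0.056,0.036],"rotation":[0,0,0]},{"claw":0.06,"delta_pos":[0.2,-0.075,0.048],"rotation":[0,0,0]},{"claw":0.06,"delta_pos":[0.25,-0.094,0.06],"rotation":[0,0,0]},{"claw":0.06,"delta_pos":[0.3,-0.112,0.073],"rotation":[0,0,0]},{"claw":0.06,"delta_pos":[0.35,-0.131,0.085],"rotation":[0,0,0]},{"claw":0.06,"delta_pos":[0.393,-0.147,0.095],"rotation":[0,0,0]},{"claw":0.06,"delta_pos":[0.393,-0.147,0.095],"rotation":[0,0,0]},{"claw":0.06,"delta_pos":[0.393,-0.147,0.095],"rotation":[0,0,0]}]' 40
python3 - <<'E'
from h import *
np.set_printoptions(precision=1,suppress=True)
st=manip.read_state();im=manip.camera("wrist");cv2.imwrite("pics/w1.png",im[:,:,::-1])
mc=cam("wrist",st)
for c in('yellow','blue'):
  for b in blobs(im,c,200)[:2]:
    r=cv2.minAreaRect(b);print(c,r)
    q=np.array([onplane(mc,*p,14)[:2] for p in cv2.boxPoints(r)]);print(q.tolist(),q.mean(0))
print(st['eef_pos'],st['eef_rot'],st['finger_gap'],st['wrist_force'])
E
```

```text
clock: 1.4
eef_pos: [528.5, -192.6, 110.1]
eef_rot: [-3.141, 0.0, 0.449]
wrist_force: [-0.1, -0.3, 0.1]
finger_gap: 60.2
yellow ((277.0, 195.5), (47.0, 44.0), 90.0)
[[550.3777240331119, -163.46263682678793], [564.6157615706787, -192.98777772926383], [532.3043444904674, -209.14239284546238], [517.6320642748565, -178.72009286513943]] [ 541.2 -186.1]
blue ((409.3648376464844, 300.310791015625), (28.131927490234375, 14.879697799682617), 54.46232223510742)
[[510.7746967812391, -306.5512277297672], [521.513629680549, -311.52382875917345], [509.92861975755426, -333.7185779843067], [498.95088327958507, -328.80023589643736]] [ 510.3 -320.1]
[ 528.5 -192.6  110.1] [-3.1  0.   0.4] 60.15997703429047 [-0.1 -0.3  0.1]
```

View pics/w1.png

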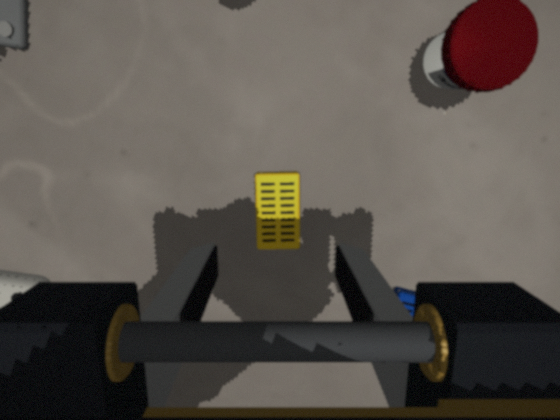

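The wrist view shows the yellow cassette upright in the image, corners about (255,172), (299,171), (301,248) and (258,249). The gripper's shadow covers its lower half.

```bash
python3 - <<'E'
from h import *
np.set_printoptions(precision=1,suppress=True)
R['yellow']=((20,110,50),(36,255,255))
st=manip.read_state();mc=cam("wrist",st);im=rgb("pics/w1.png")
b=blobs(im,'yellow',200)[0];r=cv2.minAreaRect(b);print(r)
q=np.array([onplane(mc,*p,14)[:2] for p in cv2.boxPoints(r)]);c=q.mean(0);print(q,c)
e=[q[1]-q[0],q[2]-q[1]];print([np.linalg.norm(x) for x in e],[np.degrees(np.arctan2(x[1],x[0])) for x in e])
E
```

```text
((277.34307861328125, 210.4084930419922), (77.716064453125, 45.034854888916016), 88.63607025146484)
[[ 549.9 -163.2]
 [ 565.1 -193.1]
 [ 511.3 -221.6]
 [ 495.2 -190.2]] [ 530.4 -192. ]
[np.float64(33.57011357929004), np.float64(60.93693090519194)] [np.float64(-62.938994345119795), np.float64(-152.12453264524387)]
```

```bash
python3 - <<'E'
from h import *
tgt([529.7,-192.2,2],down(26.4))
E
```

```text
dpos [ 1.600e-03 -1.000e-04  1.083e-01] rot [-0.0008  0.0001 -0.0126] deg 0.7
```

```bash
python3 -m pendant '[{"claw":0.06,"delta_pos":[0.0016,0,0.05],"rotation":[0,0,-0.0126]},{"claw":0.06,"delta_pos":[0.0016,0,0.09],"rotation":[0,0,-0.0126]},{"claw":0.06,"delta_pos":[0.0016,0,0.108],"rotation":[0,0,-0.0126]},{"claw":0.06,"delta_pos":[0.0016,0,0.108],"rotation":[0,0,-0.0126]},{"claw":0.03,"delta_pos":[0.0016,0,0.108],"rotation":[0,0,-0.0126]},{"claw":0.03,"delta_pos":[0.0016,0,0.108],"rotation":[0,0,-0.0126]},{"claw":0.03,"delta_pos":[0.0016,0,0.108],"rotation":[0,0,-0.0126]},{"claw":0.03,"delta_pos":[0.0016,0,0.108],"rotation":[0,0,-0.0126]}]' 40
```

```text
clock: 2.45
eef_pos: [530.0, -192.4, 2.8]
eef_rot: [-3.141, -0.0, 0.461]
wrist_force: [-1.1, -0.7, 5.2]
finger_gap: 33.6
```

```bash
python3 - <<'E'
from h import *
np.set_printoptions(precision=1,suppress=True)
C=chuteR(17.2); O=np.array([587.4,71.7,90.4])-5.5*C[:,2]; O[2]=85;print(O)
P=O+C@np.array([-60,0,110]);print(P)
tgt(P,toolchute(17.2))
E
```

```text
[590.2  72.6  85. ]
[485.9  40.3 146.5]
dpos [ 0.1 -0.2 -0.1] rot [-0.   0.6  0.2] deg 33.2
```

```bash
python3 - <<'E'
from h import *
np.set_printoptions(precision=4,suppress=True)
tgt([485.9,40.3,160],toolchute(17.2))
E
```

```text
dpos [ 0.064  -0.228  -0.1571] rot [-0.0451  0.557   0.1563] deg 33.2
```

```bash
python3 -m pendant '[{"claw":0.03,"delta_pos":[0,0,-0.05],"rotation":[0,0,0]},{"claw":0.03,"delta_pos":[0,0,-0.1],"rotation":[0,0,0]},{"claw":0.03,"delta_pos":[0.01,-0.03,-0.15],"rotation":[0,0,0]},{"claw":0.03,"delta_pos":[0.025,-0.08,-0.157],"rotation":[-0.011,0.139,0.039]},{"claw":0.03,"delta_pos":[0.035,-0.13,-0.157],"rotation":[-0.022,0.278,0.078]},{"claw":0.03,"delta_pos":[0.05,-0.18,-0.157],"rotation":[-0.034,0.418,0.117]},{"claw":0.03,"delta_pos":[0.064,-0.228,-0.157],"rotation":[-0.045,0.557,0.156]},{"claw":0.03,"delta_pos":[0.064,-0.228,-0.157],"rotation":[-0.045,0.557,0.156]},{"claw":0.03,"delta_pos":[0.064,-0.228,-0.157],"rotation":[-0.045,0.557,0.156]},{"claw":0.03,"delta_pos":[0.064,-0.228,-0.157],"rotation":[-0.045,0.557,0.156]}]' 40
python3 - <<'E'
from h import *
st=manip.read_state();im=manip.camera("wrist");cv2.imwrite("pics/w2.png",im[:,:,::-1])
print(st['eef_pos'],st['eef_rot'],st['finger_gap'],st['joints'])
E
```

```text
clock: 3.7
eef_pos: [486.6, 39.5, 160.1]
eef_rot: [3.141, -0.558, 0.3]
wrist_force: [-0.4, -0.8, 0.7]
finger_gap: 33.7
[486.58042866  39.51520035 160.13786711] [ 3.14116131 -0.55837063  0.3000254 ] 33.73372479315636 [-0.1127553  -0.05246846  2.1359468   0.40058419  0.57520951  0.87377563]
```

View pics/w2.png

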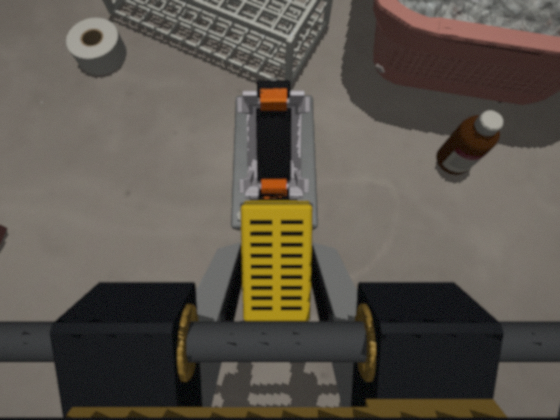

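```bash
python3 - <<'E'
from h import *
np.set_printoptions(precision=1,suppress=True)
im=rgb("pics/w2.png")
cv2.imwrite("pics/w2c.png",cv2.resize(im[70:240,200:350],None,fx=4,fy=3.5,interpolation=cv2.INTER_CUBIC)[:,:,::-1])
st=manip.read_state();mc=cam("wrist",st);o=mc[1][:3,3]
for b in blobs(im,'orange',30):
    x,y,w,h=cv2.boundingRect(b)
    if 220<x<320 and 80<y<210:
        print((x,y,w,h),cv2.minAreaRect(b))
t=cam("top")
C=chuteR(17.2)
def pl(u,v,zc,O=np.array([590.2,72.6,85])):
    o,d=ray(mc,u,v);P=O+zc*C[:,2];s=np.dot(P-o,C[:,2])/np.dot(d,C[:,2]);return C.T@(o+s*d-O)
for zc in(0,5,10): print(zc,pl(273.5,99,zc),pl(273.5,186,zc),pl(260,99,zc),pl(288,99,zc))
E
```

```text
(260, 88, 27, 15) ((273.0, 95.0), (14.0, 26.0), 90.0)
(261, 179, 26, 12) ((273.5, 184.5), (11.0, 25.0), 90.0)
0 [34.3  1.9 -0. ] [-34.1   2.   -0. ] [34.3 12.4  0. ] [34.3 -9.4  0. ]
5 [33.9  1.8  5. ] [-33.3   1.9   5. ] [33.9 12.2  5. ] [33.9 -9.3  5. ]
10 [33.6  1.8 10. ] [-32.5   1.9  10. ] [33.6 12.  10. ] [33.6 -9.1 10. ]
```

View pics/w2c.png

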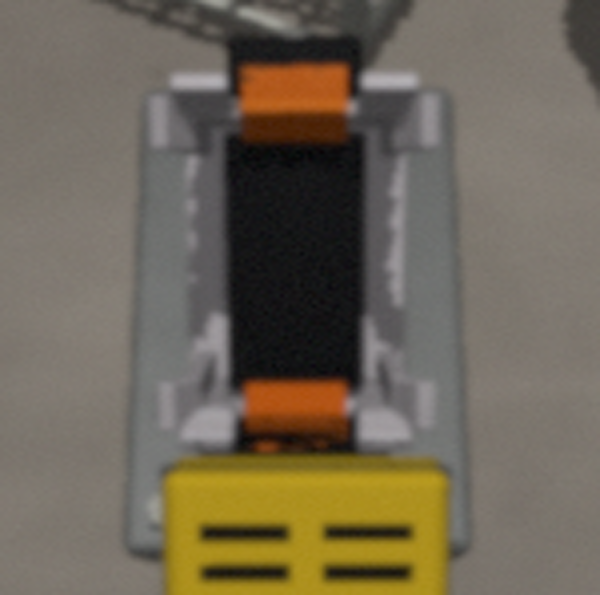

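```bash
python3 - <<'E'
from h import *
np.set_printoptions(precision=2,suppress=True)
st=manip.read_state();mc=cam("wrist",st)
T=np.eye(4);Rm=Ro.from_euler('xyz',st['eef_rot']).as_matrix();p=st['eef_pos']
def tp(u,v,zt): # intersect with tool plane z=zt
    o,d=ray(mc,u,v);o=Rm.T@(o-p);d=Rm.T@d;return o+d*(zt-o[2])/d[2]
print('tcp px',proj(mc,p))
for q in((242,204.3),(312,204.3)): print('cass top far',tp(*q,-11.2))
im=rgb("pics/w2.png")
cv2.imwrite("pics/w2d.png",cv2.resize(im[190:340,200:350],None,fx=4,fy=4,interpolation=cv2.INTER_CUBIC)[:,:,::-1])
C=chuteR(17.2);O=np.array([590.2,72.6,85])
D=(Rm.T@(O-p))[2];print('depth O',D,Rm.T@(O-p))
for zc in (0,1,2): print('toes',zc,tp(273.5,110.9,D-zc),tp(273.5,178.6,D-zc))
for q in((260,92),(287.3,92),(261,184),(287,184)): print('lip sides at z~8',tp(*q,D-8))
E
```

```text
tcp px [277.79 258.98]
cass top far [ 31.16 -16.8  -11.2 ]
cass top far [ 31.17  15.86 -11.2 ]
depth O 121.27412638362365 [ 52.6   -1.03 121.27]
toes 0 [ 77.93  -2.93 121.27] [ 24.58  -2.98 121.27]
toes 1 [ 77.89  -2.92 120.27] [ 24.72  -2.98 120.27]
toes 2 [ 77.86  -2.91 119.27] [ 24.86  -2.97 119.27]
lip sides at z~8 [ 91.39 -13.04 113.27]
lip sides at z~8 [ 91.4    7.55 113.27]
lip sides at z~8 [ 21.36 -12.91 113.27]
lip sides at z~8 [ 21.37   7.84 113.27]
```

View pics/w2d.png

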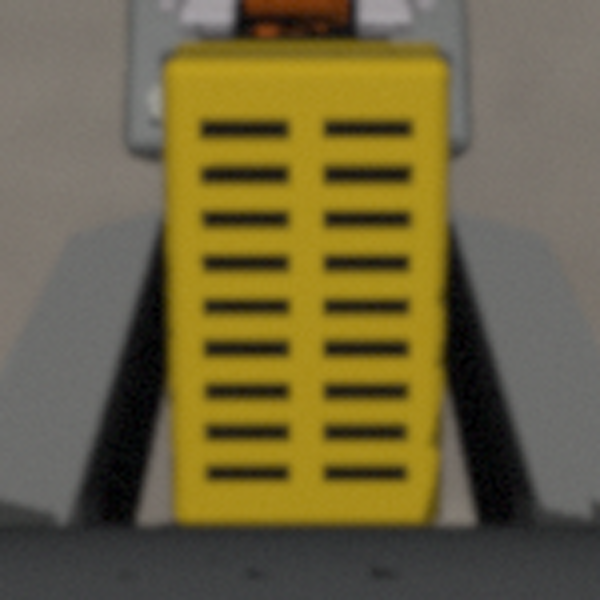

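```bash
python3 -m pendant '[{"claw":0.03,"delta_pos":[0.03,-0.0023,0.01],"rotation":[0,0,0]},{"claw":0.03,"delta_pos":[0.0501,-0.0023,0.04],"rotation":[0,0,0]},{"claw":0.03,"delta_pos":[0.0501,-0.0023,0.07],"rotation":[0,0,0]},{"claw":0.03,"delta_pos":[0.0501,-0.0023,0.09],"rotation":[0,0,0]},{"claw":0.03,"delta_pos":[0.0501,-0.0023,0.09],"rotation":[0,0,0]},{"claw":0.03,"delta_pos":[0.0501,-0.0023,0.09],"rotation":[0,0,0]}]' 40
python3 - <<'E'
from h import *
st=manip.read_state()
for n in("wrist","scene","top"):
    im=manip.camera(n);cv2.imwrite(f"pics/{n}3.png",im[:,:,::-1])
    if n=="scene":cv2.imwrite("pics/scene3c.png",cv2.resize(im[150:290,170:340],None,fx=4,fy=4,interpolation=cv2.INTER_CUBIC)[:,:,::-1])
    if n=="wrist":cv2.imwrite("pics/wrist3c.png",cv2.resize(im[120:340,180:380],None,fx=3.8,fy=2.7,interpolation=cv2.INTER_CUBIC)[:,:,::-1])
E
```

```text
clock: 4.5
eef_pos: [572.1, 67.9, 110.7]
eef_rot: [3.141, -0.558, 0.299]
wrist_force: [-0.3, 0.1, -1.3]
finger_gap: 33.5
```

View pics/scene3c.png

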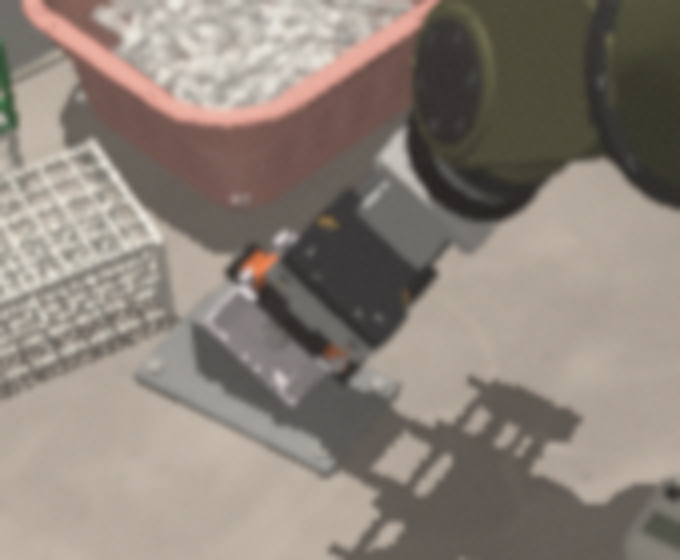

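View pics/wrist3c.png

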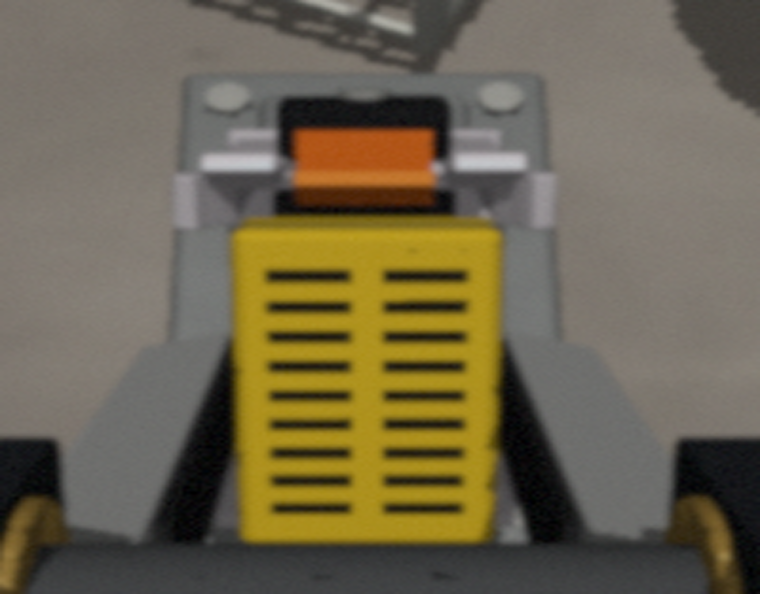

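Cassette and mouth look aligned: in the crop the cassette is centred at column 367, and the lip and guides at 364–365. I'll turn that into mm.

```bash
python3 - <<'E'
from h import *
np.set_printoptions(precision=2,suppress=True)
st=manip.read_state();mc=cam("wrist",st)
Rm=Ro.from_euler('xyz',st['eef_rot']).as_matrix();p=st['eef_pos']
def tp(u,v,zt):
    u=180+u/3.8;v=120+v/2.7
    o,d=ray(mc,u,v);o=Rm.T@(o-p);d=Rm.T@d;return o+d*(zt-o[2])/d[2]
for q in((235,229),(499,229),(241,543),(492,543)): print('cass top',tp(*q,-11.2))
for D in(29,31):
  print('toe',tp(364,208,D-1)); 
  for q in((202,162),(527,162)): print('guide top',tp(*q,D-19))
  for q in((294,150),(435,150)): print('lip',tp(*q,D-10))
print(p, Rm[:,0],Rm[:,2])
for x in (0,1,-1): # D such that O z=85 with tool x
    print(x,(p[2]+Rm[2,0]*x-85)/-Rm[2,2])
E
```

```text
cass top [ 30.91 -16.88 -11.2 ]
cass top [ 30.93  15.55 -11.2 ]
cass top [-29.02 -17.33 -11.2 ]
cass top [-29.01  15.97 -11.2 ]
toe [27.11 -1.06 28.  ]
guide top [ 39.5  -23.08  10.  ]
guide top [39.52 21.12 10.  ]
lip [ 40.62 -11.    19.  ]
lip [40.63  9.03 19.  ]
toe [26.73 -1.06 30.  ]
guide top [ 39.21 -23.31  12.  ]
guide top [39.23 21.35 12.  ]
lip [ 40.35 -11.1   21.  ]
lip [40.36  9.13 21.  ]
[572.11  68.07 111.12] [0.81 0.25 0.53] [ 0.51  0.16 -0.85]
0 30.813109944816627
1 31.43923150896016
-1 30.1869883806731
```

```bash
python3 -m pendant '[{"claw":0.03,"delta_pos":[-0.0007,-0.0003,0.006],"rotation":[0,0,0]},{"claw":0.03,"delta_pos":[-0.0007,-0.0003,0.012],"rotation":[0,0,0]},{"claw":0.03,"delta_pos":[-0.0007,-0.0003,0.018],"rotation":[0,0,0]},{"claw":0.03,"delta_pos":[-0.0007,-0.0003,0.02],"rotation":[0,0,0]},{"claw":0.03,"delta_pos":[-0.0007,-0.0003,0.02],"rotation":[0,0,0]}]' 50
python3 - <<'E'
from h import *
np.set_printoptions(precision=2,suppress=True)
st=manip.read_state();im=manip.camera("wrist")
Rm=Ro.from_euler('xyz',st['eef_rot']).as_matrix();print('tool force',Rm.T@st['wrist_force'],'D',(st['eef_pos'][2]-85)/-Rm[2,2])
cv2.imwrite("pics/wrist4c.png",cv2.resize(im[120:340,180:380],None,fx=3.8,fy=2.7,interpolation=cv2.INTER_CUBIC)[:,:,::-1])
E
```

```text
clock: 5.28
eef_pos: [581.7, 71.3, 93.7]
eef_rot: [3.141, -0.559, 0.3]
wrist_force: [-0.1, -0.9, -0.0]
finger_gap: 33.0
tool force [-0.3   0.87 -0.16] D 10.272514514208742
```

View pics/wrist4c.png

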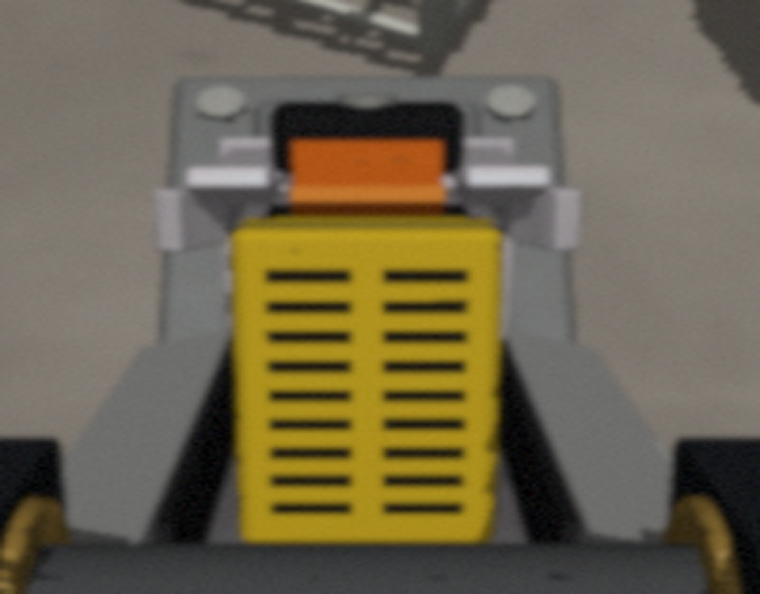

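The picture shows the cassette centred between the guides, all at about column 368, with no contact force yet. Pushing now.

```bash
python3 -m pendant '[{"claw":0.03,"delta_pos":[0,0,0.003],"rotation":[0,0,0]},{"claw":0.03,"delta_pos":[0,0,0.006],"rotation":[0,0,0]},{"claw":0.03,"delta_pos":[0,0,0.009],"rotation":[0,0,0]},{"claw":0.03,"delta_pos":[0,0,0.012],"rotation":[0,0,0]},{"claw":0.03,"delta_pos":[0,0,0.012],"rotation":[0,0,0]}]' 50
cat > f.py <<'E'
from h import *
np.set_printoptions(precision=2,suppress=True)
st=manip.read_state()
Rm=Ro.from_euler('xyz',st['eef_rot']).as_matrix();print('tool force',Rm.T@st['wrist_force'],'D',(st['eef_pos'][2]-85)/-Rm[2,2],'moment',Rm.T@st['moment'])
E
python3 f.py; python3 -m pendant '[{"claw":0.03,"delta_pos":[0,0,0.003],"rotation":[0,0,0]},{"claw":0.03,"delta_pos":[0,0,0.006],"rotation":[0,0,0]},{"claw":0.03,"delta_pos":[0,0,0.006],"rotation":[0,0,0]}]' 50
python3 f.py
```

```text
clock: 5.95
eef_pos: [587.8, 73.2, 83.3]
eef_rot: [3.141, -0.559, 0.3]
wrist_force: [1.1, -0.8, 0.2]
finger_gap: 33.7
tool force [0.79 1.13 0.29] D -2.0088541858868973 moment [-0.08 -0.09 -0.02]
clock: 6.32
eef_pos: [590.9, 74.1, 78.0]
eef_rot: [3.141, -0.559, 0.3]
wrist_force: [0.8, 1.1, 1.3]
finger_gap: 33.3
tool force [ 1.58 -0.78 -0.5 ] D -8.29960231992447 moment [-0.03  0.07 -0.02]
```

```bash
python3 - <<'E'
from h import *
im=manip.camera("wrist")
cv2.imwrite("pics/wrist5c.png",cv2.resize(im[120:340,180:380],None,fx=3.8,fy=2.7,interpolation=cv2.INTER_CUBIC)[:,:,::-1])
E
```

```text
(no output)
```

View pics/wrist5c.png

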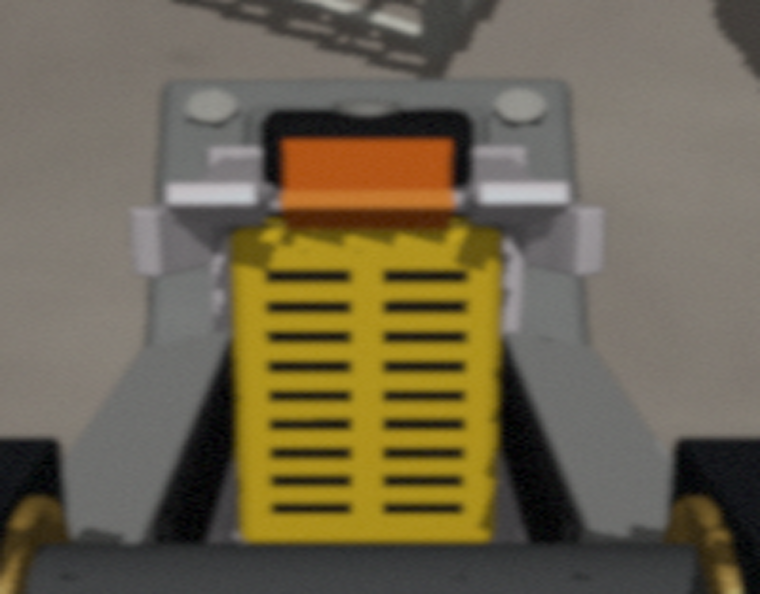

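Cassette hasn't slipped in the grip, and the far lip is now spread by its end. Going deeper.

```bash
python3 -m pendant '[{"claw":0.03,"delta_pos":[0,0,0.003],"rotation":[0,0,0]},{"claw":0.03,"delta_pos":[0,0,0.0055],"rotation":[0,0,0]},{"claw":0.03,"delta_pos":[0,0,0.0055],"rotation":[0,0,0]},{"claw":0.03,"delta_pos":[0,0,0.0055],"rotation":[0,0,0]}]' 50
python3 f.py
python3 - <<'E'
from h import *
im=manip.camera("wrist")
cv2.imwrite("pics/wrist6c.png",cv2.resize(im[120:340,180:380],None,fx=3.8,fy=2.7,interpolation=cv2.INTER_CUBIC)[:,:,::-1])
E
```

```text
clock: 6.88
eef_pos: [593.6, 75.0, 73.3]
eef_rot: [3.141, -0.559, 0.3]
wrist_force: [-0.9, -0.9, 2.4]
finger_gap: 33.5
tool force [ 0.3   0.54 -2.65] D -13.794326812837566 moment [-0.03 -0.19 -0.01]
```

View pics/wrist6c.png

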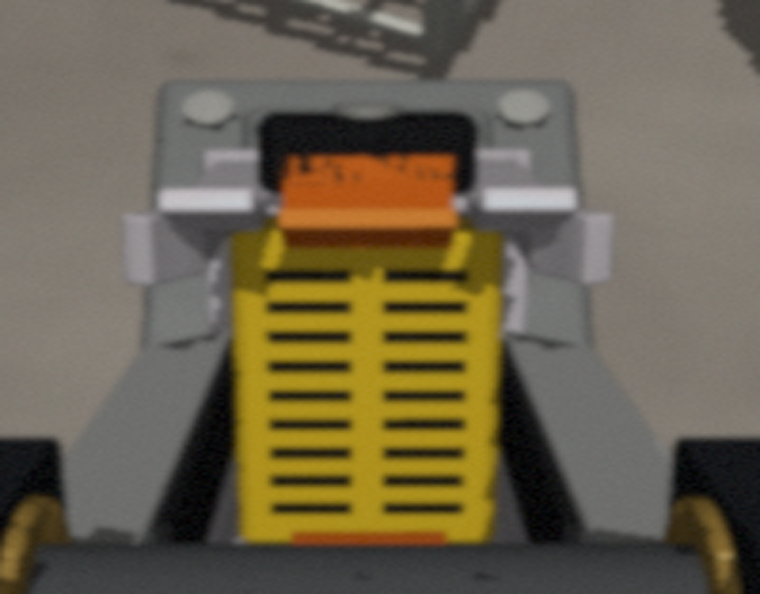

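Both lips have snapped back over the yellow cassette: the far lip overlaps its end at crop row 240, and the near lip shows at row 538. The 2.65 N reading matches the follower spring. Releasing and retracting along the chute axis.

```bash
python3 -m pendant '[{"claw":0.048,"delta_pos":[0,0,0],"rotation":[0,0,0]},{"claw":0.048,"delta_pos":[0,0,0],"rotation":[0,0,0]},{"claw":0.048,"delta_pos":[0,0,0],"rotation":[0,0,0]},{"claw":0.048,"delta_pos":[0,0,-0.02],"rotation":[0,0,0]},{"claw":0.048,"delta_pos":[0,0,-0.06],"rotation":[0,0,0]},{"claw":0.055,"delta_pos":[-0.04,0,-0.11],"rotation":[0,0,0]},{"claw":0.055,"delta_pos":[-0.06,0,-0.13],"rotation":[0,0,0]},{"claw":0.055,"delta_pos":[-0.06,0,-0.13],"rotation":[0,0,0]}]' 40
python3 f.py
python3 - <<'E'
from h import *
im=manip.camera("wrist")
cv2.imwrite("pics/wrist7c.png",cv2.resize(im[60:260,180:380],None,fx=3.8,fy=2.9,interpolation=cv2.INTER_CUBIC)[:,:,::-1])
E
```

```text
clock: 7.92
eef_pos: [478.5, 39.3, 152.7]
eef_rot: [3.14, -0.561, 0.299]
wrist_force: [0.5, 0.7, -0.6]
finger_gap: 55.0
tool force [ 0.27 -0.55  0.84] D 79.88565795992218 moment [-0.04 -0.23  0.03]
```

View pics/wrist7c.png

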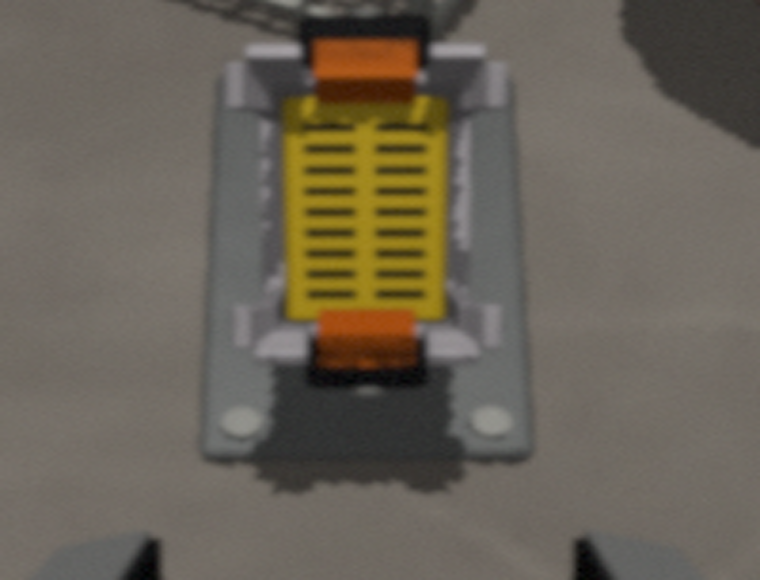

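The yellow cassette lies flat under both closed lips (crop rows 95–320, lips at rows 70 and 335). Now the blue one.

```bash
python3 - <<'E'
from h import *
np.set_printoptions(precision=4,suppress=True)
tgt([486,-331,120],down(9))
E
```

```text
dpos [-0.1044  0.356  -0.0267] rot [-0.0385 -0.5594  0.1382] deg 33.1
```

```bash
python3 -m pendant '[{"claw":0.06,"delta_pos":[-0.015,0.05,-0.004],"rotation":[0,0,0]},{"claw":0.06,"delta_pos":[-0.03,0.1,-0.008],"rotation":[-0.01,-0.14,0.035]},{"claw":0.06,"delta_pos":[-0.044,0.15,-0.011],"rotation":[-0.019,-0.28,0.069]},{"claw":0.06,"delta_pos":[-0.058,0.2,-0.015],"rotation":[-0.029,-0.42,0.104]},{"claw":0.06,"delta_pos":[-0.073,0.25,-0.019],"rotation":[-0.0385,-0.559,0.138]},{"claw":0.06,"delta_pos":[-0.088,0.3,-0.022],"rotation":[-0.0385,-0.559,0.138]},{"claw":0.06,"delta_pos":[-0.1044,0.356,-0.0267],"rotation":[-0.0385,-0.559,0.138]},{"claw":0.06,"delta_pos":[-0.1044,0.356,-0.0267],"rotation":[-0.0385,-0.559,0.138]},{"claw":0.06,"delta_pos":[-0.1044,0.356,-0.0267],"rotation":[-0.0385,-0.559,0.138]},{"claw":0.06,"delta_pos":[-0.1044,0.356,-0.0267],"rotation":[-0.0385,-0.559,0.138]}]' 40
python3 - <<'E'
from h import *
np.set_printoptions(precision=2,suppress=True)
R['blue']=((100,110,25),(130,255,255))
st=manip.read_state();im=manip.camera("wrist");cv2.imwrite("pics/w8.png",im[:,:,::-1]);mc=cam("wrist",st)
for b in blobs(im,'blue',800)[:2]:
    r=cv2.minAreaRect(b);print(r)
    q=np.array([onplane(mc,*p,14)[:2] for p in cv2.boxPoints(r)]);c=q.mean(0);print(q,c)
    e=[q[1]-q[0],q[2]-q[1]];print([np.linalg.norm(x) for x in e],[np.degrees(np.arctan2(x[1],x[0])) for x in e])
print(st['eef_pos'],st['eef_rot'])
E
```

```text
clock: 9.22
eef_pos: [486.5, -329.9, 119.9]
eef_rot: [-3.141, -0.0, 0.159]
wrist_force: [0.1, 0.2, 0.1]
finger_gap: 60.1
((277.73077392578125, 208.6145477294922), (73.59130859375, 42.16394805908203), 88.75463104248047)
[[ 514.32 -308.96]
 [ 520.16 -340.95]
 [ 461.74 -352.45]
 [ 455.58 -318.92]] [ 487.95 -330.32]
[np.float64(32.5222421255891), np.float64(59.54888451697198)] [np.float64(-79.65275412043049), np.float64(-168.87089031885398)]
[ 486.5  -329.93  119.87] [-3.14 -0.    0.16]
```

View pics/w8.png

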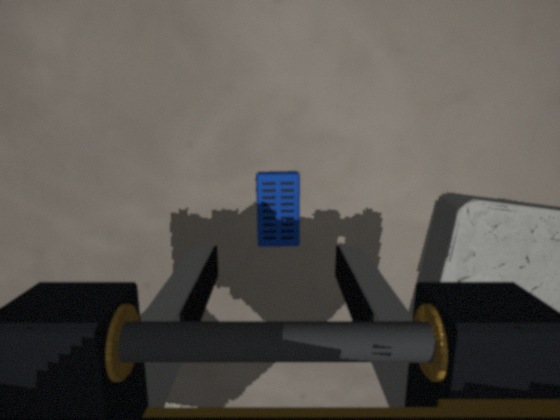

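Blue cassette centred at pixel (278,209), 59.5 × 32.5 mm on its plane, which agrees with the given size.

```bash
python3 - <<'E'
from h import *
np.set_printoptions(precision=4,suppress=True)
tgt([487.3,-330.5,2.2],down(10.2))
E
```

```text
dpos [0.0007 0.0006 0.1179] rot [ 0.0001 -0.0005 -0.0193] deg 1.1
```

```bash
python3 -m pendant '[{"claw":0.06,"delta_pos":[0.0007,0.0006,0.05],"rotation":[0,0,-0.019]},{"claw":0.06,"delta_pos":[0.0007,0.0006,0.1],"rotation":[0,0,-0.019]},{"claw":0.06,"delta_pos":[0.0007,0.0006,0.1178],"rotation":[0,0,-0.019]},{"claw":0.06,"delta_pos":[0.0007,0.0006,0.1178],"rotation":[0,0,-0.019]},{"claw":0.03,"delta_pos":[0.0007,0.0006,0.1178],"rotation":[0,0,-0.019]},{"claw":0.03,"delta_pos":[0.0007,0.0006,0.1178],"rotation":[0,0,-0.019]},{"claw":0.03,"delta_pos":[0.0007,0.0006,0.1178],"rotation":[0,0,-0.019]},{"claw":0.03,"delta_pos":[0.0007,0.0006,0.1178],"rotation":[0,0,-0.019]}]' 50
python3 - <<'E'
from h import *
np.set_printoptions(precision=4,suppress=True)
R_=Ro.from_euler('xyz',[3.141,-.559,.3]).as_matrix()
P=np.array([593.6,75.0,73.3])+R_@np.array([-60,0,-130]);print(P)
tgt(P,R_)
E
```

```text
clock: 10.28
eef_pos: [487.5, -330.6, 2.8]
eef_rot: [3.141, -0.001, 0.178]
wrist_force: [-0.7, 0.8, 4.8]
finger_gap: 33.8
[479.1173  39.667  151.6918]
dpos [ 0.0573 -0.3659 -0.1491] rot [ 0.0343  0.5573 -0.1188] deg 32.7
```

```bash
python3 -m pendant '[{"claw":0.03,"delta_pos":[0,0,-0.05],"rotation":[0,0,0]},{"claw":0.03,"delta_pos":[0.005,-0.03,-0.1],"rotation":[0,0,0]},{"claw":0.03,"delta_pos":[0.012,-0.08,-0.14],"rotation":[0,0,0]},{"claw":0.03,"delta_pos":[0.02,-0.14,-0.149],"rotation":[0.008,0.139,-0.03]},{"claw":0.03,"delta_pos":[0.03,-0.2,-0.149],"rotation":[0.017,0.279,-0.06]},{"claw":0.03,"delta_pos":[0.04,-0.26,-0.149],"rotation":[0.026,0.418,-0.09]},{"claw":0.03,"delta_pos":[0.05,-0.32,-0.149],"rotation":[0.0343,0.557,-0.119]},{"claw":0.03,"delta_pos":[0.0573,-0.366,-0.149],"rotation":[0.0343,0.557,-0.119]},{"claw":0.03,"delta_pos":[0.0573,-0.366,-0.149],"rotation":[0.0343,0.557,-0.119]},{"claw":0.03,"delta_pos":[0.0573,-0.366,-0.149],"rotation":[0.0343,0.557,-0.119]}]' 50
python3 - <<'E'
from h import *
np.set_printoptions(precision=4,suppress=True)
R_=Ro.from_euler('xyz',[3.141,-.559,.3]).as_matrix()
P=np.array([593.6,75.0,73.3])+R_@np.array([0,0,-45]);print(P)
tgt(P,R_)
im=manip.camera("wrist")
cv2.imwrite("pics/w9.png",im[:,:,::-1])
E
```

```text
clock: 11.52
eef_pos: [479.3, 39.5, 151.8]
eef_rot: [3.141, -0.559, 0.301]
wrist_force: [-0.3, -0.6, -0.7]
finger_gap: 33.2
[570.7928  67.9728 111.4504]
dpos [ 0.0599 -0.0001  0.085 ] rot [-0.0001  0.0002  0.0009] deg 0.1
```

View pics/w9.png

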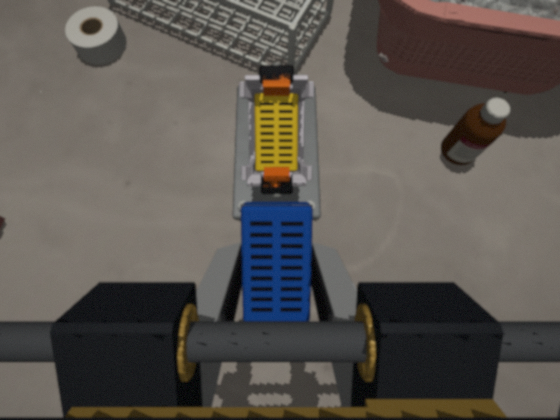

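The blue cassette sits square in the fingers (columns 242–311). Its upper end, at row 204, matches where yellow's was. The chute still holds yellow under both lips, so I'm moving to 45 mm above the release pose.

```bash
python3 -m pendant '[{"claw":0.03,"delta_pos":[0.04,0,0.01],"rotation":[0,0,0]},{"claw":0.03,"delta_pos":[0.06,0,0.04],"rotation":[0,0,0]},{"claw":0.03,"delta_pos":[0.06,0,0.07],"rotation":[0,0,0]},{"claw":0.03,"delta_pos":[0.06,0,0.09],"rotation":[0,0,0]},{"claw":0.03,"delta_pos":[0.06,0,0.1],"rotation":[0,0,0]},{"claw":0.03,"delta_pos":[0.06,0,0.104],"rotation":[0,0,0]},{"claw":0.03,"delta_pos":[0.06,0,0.104],"rotation":[0,0,0]}]' 50
python3 f.py
python3 - <<'E'
from h import *
im=manip.camera("wrist")
cv2.imwrite("pics/wrist10c.png",cv2.resize(im[120:340,180:380],None,fx=3.8,fy=2.7,interpolation=cv2.INTER_CUBIC)[:,:,::-1])
E
```

```text
clock: 12.45
eef_pos: [580.8, 69.8, 95.7]
eef_rot: [3.141, -0.559, 0.299]
wrist_force: [1.0, 0.7, 0.3]
finger_gap: 33.6
tool force [ 1.12 -0.36  0.3 ] D 12.62676666234579 moment [ 0.01 -0.23  0.01]
```

View pics/wrist10c.png

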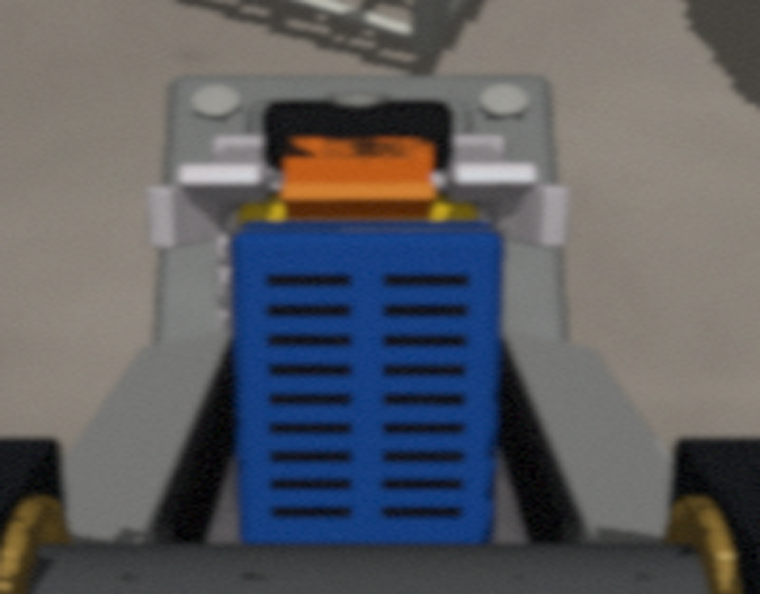

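The guides are centred at crop column 358 and the cassette at 368, so it's about 1–2 mm off in y. Computing the correction.

```bash
python3 - <<'E'
from h import *
np.set_printoptions(precision=4,suppress=True)
R_=Ro.from_euler('xyz',[3.141,-.559,.3]).as_matrix()
P=np.array([593.6,75.0,73.3])+R_@np.array([0,0,-26.4])
tgt(P,R_)
st=manip.read_state();mc=cam("wrist",st)
Rm=Ro.from_euler('xyz',st['eef_rot']).as_matrix();p=st['eef_pos']
def tp(u,v,zt):
    u=180+u/3.8;v=120+v/2.7
    o,d=ray(mc,u,v);o=Rm.T@(o-p);d=Rm.T@d;return (o+d*(zt-o[2])/d[2]).round(2)
D=12.6
for q in((235,235),(500,235),(241,543),(492,543)): print('cass',tp(*q,-11.2))
for q in((179,174),(537,174)): print('guide',tp(*q,D-19))
for q in((286,190),(434,190)): print('lip',tp(*q,D-5))
print(tp(360,218,D-1))
E
```

```text
dpos [-0.0002 -0.0011  0.    ] rot [ 0.0008 -0.0003 -0.0004] deg 0.1
cass [ 29.85 -16.9  -11.2 ]
cass [ 29.87  15.7  -11.2 ]
cass [-29.02 -17.33 -11.2 ]
cass [-29.01  15.97 -11.2 ]
guide [ 39.75 -24.1   -6.4 ]
guide [39.77 20.53 -6.4 ]
lip [ 34.49 -11.59   7.6 ]
lip [34.5   8.42  7.6 ]
[28.26 -1.6  11.6 ]
```

```bash
python3 -m pendant '[{"claw":0.03,"delta_pos":[0.0002,-0.0011,0],"rotation":[0,0,0]},{"claw":0.03,"delta_pos":[0.0002,-0.0011,0],"rotation":[0,0,0]},{"claw":0.03,"delta_pos":[0.0002,-0.0011,0.004],"rotation":[0,0,0]},{"claw":0.03,"delta_pos":[0.0002,-0.0011,0.008],"rotation":[0,0,0]},{"claw":0.03,"delta_pos":[0.0002,-0.0011,0.012],"rotation":[0,0,0]},{"claw":0.03,"delta_pos":[0.0002,-0.0011,0.015],"rotation":[0,0,0]},{"claw":0.03,"delta_pos":[0.0002,-0.0011,0.015],"rotation":[0,0,0]}]' 55
python3 f.py
python3 - <<'E'
from h import *
im=manip.camera("wrist")
cv2.imwrite("pics/wrist11c.png",cv2.resize(im[120:340,180:380],None,fx=3.8,fy=2.7,interpolation=cv2.INTER_CUBIC)[:,:,::-1])
E
```

```text
clock: 13.38
eef_pos: [588.3, 73.3, 83.0]
eef_rot: [3.14, -0.559, 0.299]
wrist_force: [1.0, -0.1, -0.0]
finger_gap: 33.8
tool force [0.78 0.35 0.5 ] D -2.3225918461870836 moment [-0.14  0.09 -0.03]
```

View pics/wrist11c.png

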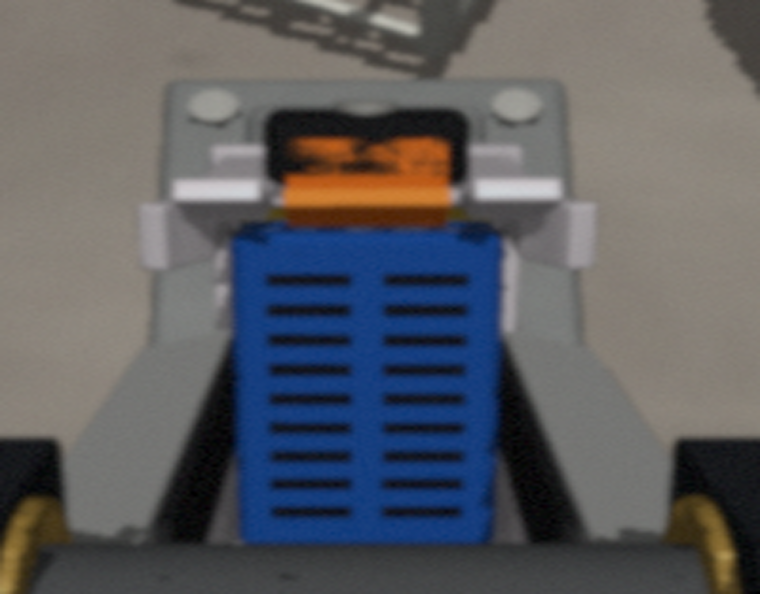

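Now centred (guides and cassette both at 367), with no side force. Pushing home.

```bash
python3 -m pendant '[{"claw":0.03,"delta_pos":[0,0,0.003],"rotation":[0,0,0]},{"claw":0.03,"delta_pos":[0,0,0.006],"rotation":[0,0,0]},{"claw":0.03,"delta_pos":[0,0,0.009],"rotation":[0,0,0]},{"claw":0.03,"delta_pos":[0,0,0.0118],"rotation":[0,0,0]},{"claw":0.03,"delta_pos":[0,0,0.0118],"rotation":[0,0,0]},{"claw":0.03,"delta_pos":[0,0,0.0118],"rotation":[0,0,0]}]' 55
python3 f.py
python3 - <<'E'
from h import *
im=manip.camera("wrist")
cv2.imwrite("pics/wrist12c.png",cv2.resize(im[120:340,180:380],None,fx=3.8,fy=2.7,interpolation=cv2.INTER_CUBIC)[:,:,::-1])
E
```

```text
clock: 14.18
eef_pos: [594.1, 75.1, 73.0]
eef_rot: [3.141, -0.559, 0.299]
wrist_force: [-1.4, -0.2, 2.4]
finger_gap: 33.5
tool force [ 0.09 -0.26 -2.8 ] D -14.16707371993296 moment [ 0.06 -0.08  0.02]
```

View pics/wrist12c.png

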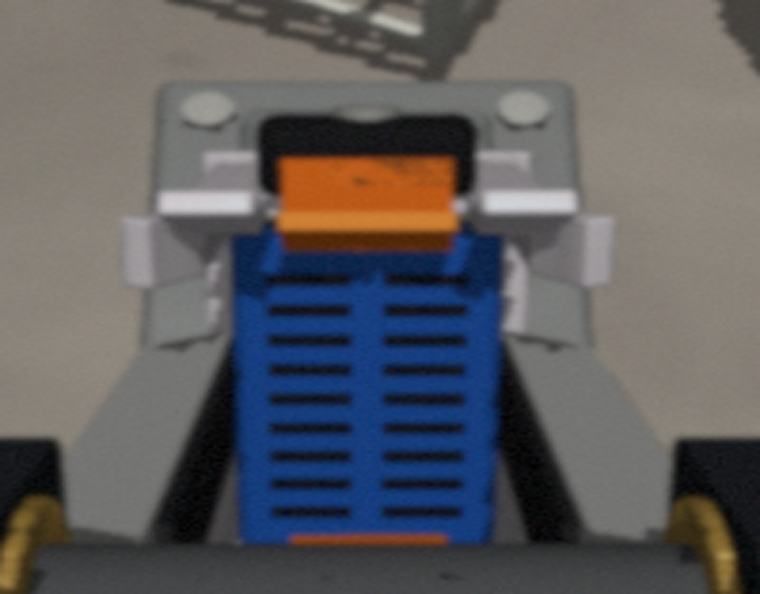

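Both lips have snapped over the blue cassette (far at row 248, near at row 540). Releasing and backing off.

```bash
python3 -m pendant '[{"claw":0.048,"delta_pos":[0,0,0],"rotation":[0,0,0]},{"claw":0.048,"delta_pos":[0,0,0],"rotation":[0,0,0]},{"claw":0.048,"delta_pos":[0,0,0],"rotation":[0,0,0]},{"claw":0.048,"delta_pos":[0,0,-0.02],"rotation":[0,0,0]},{"claw":0.048,"delta_pos":[0,0,-0.06],"rotation":[0,0,0]},{"claw":0.055,"delta_pos":[-0.04,0,-0.11],"rotation":[0,0,0]},{"claw":0.055,"delta_pos":[-0.09,0,-0.14],"rotation":[0,0,0]},{"claw":0.055,"delta_pos":[-0.11,0,-0.15],"rotation":[0,0,0]},{"claw":0.055,"delta_pos":[-0.11,0,-0.15],"rotation":[0,0,0]},{"claw":0.055,"delta_pos":[-0.11,0,-0.15],"rotation":[0,0,0]}]' 40
python3 f.py
python3 - <<'E'
from h import *
im=manip.camera("wrist")
cv2.imwrite("pics/w13.png",im[:,:,::-1])
cv2.imwrite("pics/w13c.png",cv2.resize(im[0:200,180:380],None,fx=3.8,fy=2.9,interpolation=cv2.INTER_CUBIC)[:,:,::-1])
im=manip.camera("scene");cv2.imwrite("pics/s13c.png",cv2.resize(im[130:290,120:350],None,fx=3.4,fy=3.4,interpolation=cv2.INTER_CUBIC)[:,:,::-1])
im=manip.camera("top");cv2.imwrite("pics/t13.png",im[:,:,::-1])
E
```

```text
clock: 15.48
eef_pos: [429.8, 24.3, 142.3]
eef_rot: [3.14, -0.56, 0.3]
wrist_force: [-0.1, 0.2, 0.7]
finger_gap: 54.8
tool force [ 0.36 -0.19 -0.66] D 67.566475116338 moment [ 0.02 -0.24  0.01]
```

View pics/w13c.png

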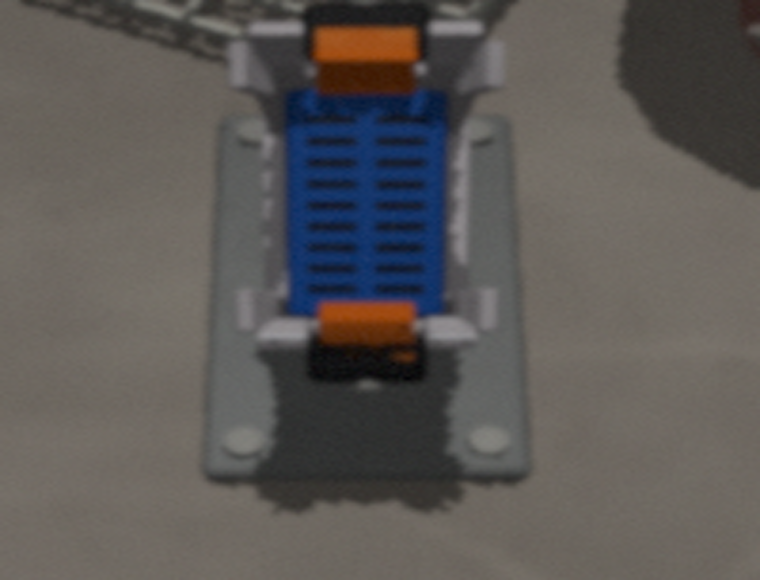

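View pics/s13c.png

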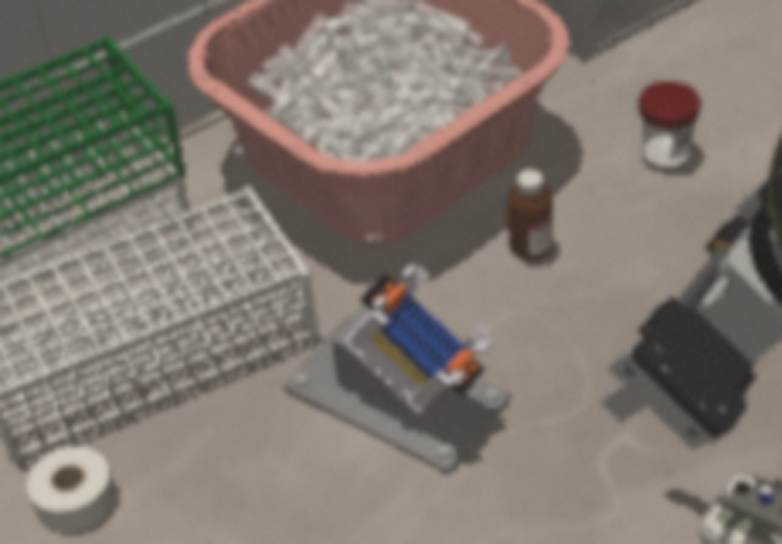

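View pics/t13.png

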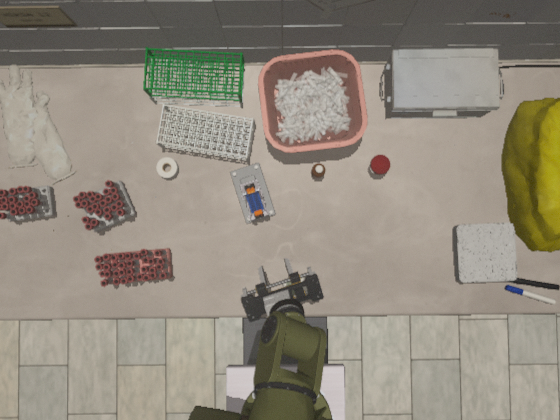

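The pictures show blue flat under both closed lips with yellow directly below it through the side gap. Bottle (318,171), cup (380,165) and roll (167,168) are at their starting pixels. The gripper is clear, so I'm handing in.

```bash
python3 -c "
from cell import manip
print(manip.sign_off())"
```

```text
the job is handed in; nothing more can be done
None
```

Both cassettes are in the magazine, yellow below and blue on top, each pushed straight down the chute until both orange lips snapped back over it. I handed the job in at about 15.6 s of the 59 s allowed.

- **Cassettes:** the final wrist picture shows blue flat under both closed lips. The scene picture shows yellow directly below it through the side gap.
- **Surroundings:** by eye in the top picture, the bottle, cup and label roll are where they started.
- **Robot:** the gripper is open and well clear of the chute, with under 1 N at the wrist.
- **Off-target along the way:** blue first arrived about 1.1 mm off sideways. I saw this in the wrist picture and corrected it before pushing.
- **Didn't match:** with each cassette fully in, the readings were only about 2.7 N (yellow) and 2.8 N (blue). For blue that is below the roughly 3.3 N I would expect from the spring with two in. I never saw the 4 to 10 N you gave for pushing, probably because I only read the force at pauses. I went by the pictures instead.

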